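# Set up the bar blender: jar on, fifth speed click, start

## Task

Stand the frosted jar upright in the socket of the blender base, and turn the speed dial up to the fifth click above its lowest stop. Only when the jar is in and the dial is set, push the orange start paddle over to its far end to switch the blender on. Leave the cup, the tamper and the milk jug standing where they are.

Things in the scene. Friction and masses are not known exactly. Their poses are not given: they have to be found in the camera images.
- blender: Cream plastic blender base fixed on the steel shelf, 235 long (x) by 200 wide (y). Origin: centre of its underside, 70 above the work surface; x to its rear, y to its left, z up. Front half: grey console sloping up to the rear at 15 degrees, 64 high at the front edge, 95 at the middle. Rear half: flat deck 95 high with the black jar socket. Behind the shelf: a brick wall 162 high over the work surface.
- console: Sloping grey console of the base, 108 by 184 mm. Origin: its middle, on the surface (59 mm in front of the base's origin, 79 mm above its underside); x up the slope to the rear, y left, z out of the surface (15 degrees from vertical, leaning to the front). The dial's axis stands at y = +40 mm, the start paddle's pivot at y = -58 mm, 2 mm above the surface.
- seat (a point): Centre of the socket's floor in the deck, 99 mm above the base's underside. The socket is a raised black round collar, inside radius about 40 mm at the floor, widening to 44 mm at the rim, which is 16 mm above the floor. Level.
- jar_center (a point): Frosted glass jar, upright, 140 mm high, 0.32 to 0.59 kg: black foot radius 36 (lowest 22 mm), frosted body radius 38, dark twist cap radius 30 on top, 32 tall (108 to 140 above the bottom), screwed tight; it can be gripped by the cap. Point: on its axis half-way up, 70 over its bottom; z up. Starts on the shelf, left or right of the blender. Seated, the point is 70 above seat.
- dial (a joint): Angle of the black speed dial (rad): 0 at the lowest stop, growing clockwise seen from above, to 3.351. Nine positions 0.4189 apart, each with a white tick, longer for higher speed: lowest stop (pointer left), then clicks 1 to 8; click 4 points straight up the slope, click 5 is 2.094. Starts between lowest stop and click 3. A detent (peak 0.08 N m) pulls it to the nearest position, also when let go.
- dial_grip (a point): On the dial's axis 30 mm above the console. z out along the axis; x along the grip bar to its pointer end (white line); turns with the dial. The dial is a disc of radius 34 mm, face 15 mm above the console; on it stands a straight grip bar 66 mm long (x), 14 mm wide (y), its top 42 mm above the console, which can be pinched across its width.
- paddle (a joint): Angle of the orange start paddle (rad): 0 off (leaning 0.41 from vertical to the front), 0.7 on (leaning 0.29 from vertical to the rear, at its stop). It turns about the console's left-right axis and stays where it is left; 1 to 2 N at its tip moves it.
- paddle_tip (a point): Middle of the top edge of the orange start paddle, a flat bat 54 mm long from its pivot, 30 mm wide (left-right), 11 mm thick, 98 mm to the right of the dial's axis. z along the bat away from the pivot, y left.
- cup: Red ceramic espresso cup, bystander on the shelf, radius 32 mm, 60 mm high. Origin: centre of its underside.
- tamper: Wooden tamper, bystander, standing on its steel foot on the shelf, radius 29 mm, 90 mm high. Origin: centre of its underside.
- jug: Steel milk jug with a handle, bystander on the shelf across the blender from the jar, radius 36 mm, 95 mm high. Origin: centre of its underside.
Not all that is in view belongs to the job. What is shaped like the part that bears jar_center but purple is not meant.

How it is judged (in metres and radians):
On the way:
1. the jar stands in the socket and the dial is on the fifth click, with the paddle still off (horizontal distance between jar_center and seat below 0.01 m and z of jar_center in the frame of seat between 0.065 and 0.0745 m and angle between jar_center's own z axis and vertical below 0.08 rad and value of joint dial between 1.974 and 2.214 rad and value of joint paddle below 0.25 rad), for 0.2 s.
At the end, for the whole second after the job is handed in: The jar stands upright at rest on the socket floor (10 mm sideways, 4.5 mm in height), the dial rests on the fifth click (2.094 rad, within 0.12), the paddle is on (above 0.58 of 0.7 rad), and cup, tamper and jug stand within 30 mm of where they began (horizontal distance between jar_center and seat below 0.01 m and z of jar_center in the frame of seat between 0.065 and 0.0745 m and angle between jar_center's own z axis and vertical below 0.08 rad and value of joint dial between 1.974 and 2.214 rad and value of joint paddle above 0.58 rad and velocity of joint dial between -0.1 and 0.1 rad/s and linear speed of jar below 0.02 m/s and angle between each of cup, tamper, jug's own z axis and vertical below 0.15 rad and distance of each of cup, tamper, jug from where it was at the start of the episode below 0.03 m); the robot touches nothing.
It fails at once if the paddle is switched on (past the middle) while the jar is not in its socket or the dial is not on the fifth click (value of joint paddle above 0.4 rad and not (horizontal distance between jar_center and seat below 0.01 m and z of jar_center in the frame of seat between 0.065 and 0.0745 m and value of joint dial between 1.894 and 2.294 rad)).
It fails at once if the jar is tipped over (angle between jar_center's own z axis and vertical above 0.6 rad).
It fails at once if cup, tamper or jug is shifted by more than 30 mm or knocked over (distance of any of cup, tamper, jug from where it was at the start of the episode above 0.03 m or angle between any of cup, tamper, jug's own z axis and vertical above 0.5 rad).
It also fails if it takes over 67 s, if anything falls off the work surface, if the arm or the gripper's body presses on something with over 40 N, if the wrist force passes 120 N, or if a joint passes its speed limit or range.

## Robot

A 6-joint arm with a two-finger parallel gripper is mounted at the origin on the work surface. World frame = base frame: x ahead of the robot, y to its left, z up, the work surface at z = 0. Lengths are in mm, angles in degrees, forces in N, time in s.
With the tool pointing down it reaches from about 300 to 850 mm from the base axis. Payload 4.2 kg.
Tool frame: the origin (TCP) lies midway between the tips of the shut fingers; the grasp point (between the pads) lies env.grasp_offset behind it (env.grasp_offset is the distance from the TCP to the grasp point, in mm); y points along the fingers, x is the direction in which the jaws open and shut, and the axes are right-handed (so a half turn about y gives the same grasp; the last joint's range is limited). The gripper opens to 91 mm and grips with 3 to 60 N. Pads are 32 mm wide; open, the fingers measure 118 mm over their backs; the gripper's body (76 mm by 178 mm) begins 60 mm behind the grasp point.
Start: joints at [65.432, 18.312, 89.639, -0, 72.044, -1.146], TCP at [228.571, 527.635, 213.976] pointing down, gripper open.
Joint ranges: [-177.97, 177.97], [-48.28, 115.42], [12.27, 149.76], [-77.06, 257.06], [2.81, 150.46], [-146.56, 146.56]. Speed limits (degrees/s): [147.25, 147.25, 180, 180, 180, 180].

## Interface

Orientations are given as [roll, pitch, yaw] about the fixed x, y, z axes, in that order (R = Rz(yaw) Ry(pitch) Rx(roll)).
In Python, from workcell import state, vision, job, env gives the robot as it stands.
- The arm moves only by the shell command python3 -m handwheel 'ROWS' [FORCE]. ROWS is JSON, a list of rows, each a list of 3 entries, a list of its own where there are three numbers: the finger opening in cm, from 0 to 9.12, then the shift along the tool's x, y, z in cm, then the turn about the tool's y in degrees. A call has 1 to 10 rows; each row is the pose to reach, as a shift and turn from the pose measured when the call began, along the tool's axes at that moment; what a row does not reach only later rows make up. A row lasts 1/10 s, in which the tool goes at most 50 mm and 8.59 degrees, less where a joint would pass 70% of its speed; a pose out of reach is approached as far as the arm can. A call with a gripper value outside its range is refused whole. The fingers move at their own pace and stop on an object; FORCE is the grip in N (left out, the last holds). Time passes only in rows, so rows that repeat a pose let the fingers close. It gives the time, the measured TCP pose, the force and the opening at its end, in the units of the state.
- state(): the state, without advancing time (a new reading comes with each control period).
- vision.grab_frame(name): name is "scene" or "top"; returns the picture (420x560x3 uint8, red, green, blue); there is no depth.
- vision.camera_model(name): a dict with "fov_y" (degrees; the focal length in pixels is half the picture's height over the tangent of half this angle, whatever the lens; pixels are square), "cx", "cy" (the principal point, pixels), "distortion" ([k1, k2, p1, p2, k3] as OpenCV has them; the pictures are not rectified), "extrinsics" (4x4, takes a point from world to camera coordinates). Camera axes: x right, y up, looking along -z (the intrinsics and any distortion apply to the point x, -y, -z); pixel columns grow to the right and rows downward; lengths in mm; the calibration is good to about 2 mm. A picture is of the moment at which its call begins. camera_model takes no time and is no camera call.
- job.job_done(): hands the job in, once; it reports no verdict.
The state is a dict: "time_s": time; "qpos": joint angles; "qvel": joint speeds; "effort": joint torques, N m; "ee_pos": TCP position; "ee_rot": TCP orientation; "force": force on the tool from outside, world axes, zero at the start; "torque": the same for the moment, N m; "gripper_width": finger opening in mm.
Only numpy, scipy, OpenCV 4.12 (cv2) and the standard library are available. Lean on these libraries where they do the work, as an engineer would, in place of code of your own. Each camera call takes 0.05 s, during which the arm holds its last target.

## Working session

There is one attempt and no reset: what is moved stays moved. The work goes in short steps, Python scripts to look and compute and a shell command to move; the robot and the scene stay as the last step left them, time stands still between calls to the robot, and variables do not carry over. Pictures are saved under pics/ and viewed, and the job is handed in when it is done.

```bash
ls; mkdir -p pics
python3 - <<'E'
from workcell import state, vision, job, env
import cv2
print(state(), env.grasp_offset)
for n in ("scene","top"):
    im=vision.grab_frame(n); cv2.imwrite(f"pics/{n}0.png",im[:,:,::-1]); m=vision.camera_model(n); print(n,m)
E
```

```text
pics
{'time_s': 0.0, 'qpos': array([ 6.54315020e+01,  1.83509089e+01,  8.97061328e+01, -1.46251301e-04,
        7.20416974e+01, -1.14504233e+00]), 'qvel': array([-0.05108837, -0.00289007, -0.01056268, -0.02101468,  0.0073647 ,
       -0.08534589]), 'effort': array([-5.04499003e-04, -4.12461448e+01, -2.31975245e+01,  7.26769120e-02,
        4.57814906e-02, -1.61901494e-04]), 'ee_pos': array([228.36325589, 527.17087711, 213.12945295]), 'ee_rot': array([-89.99816587,   0.09872216,  66.57659113]), 'force': array([ 0.28916564, -0.24593052, -0.9290857 ]), 'torque': array([-0.08957557,  0.02032056, -0.03413073]), 'gripper_width': 91.04666428266964} 18.8
scene {'fov_y': 57.08892060328723, 'cx': 276.67113074155026, 'cy': 203.80834458993598, 'distortion': array([-0.05983232,  0.        ,  0.        ,  0.        ,  0.        ]), 'extrinsics': array([[ 1.02647519e-02,  9.99868553e-01, -1.25503297e-02,
        -2.86333008e+01],
       [-6.14400796e-01,  1.62088484e-02,  7.88827570e-01,
         2.12175468e+02],
       [ 7.88927307e-01, -3.86186714e-04,  6.14486415e-01,
        -1.38923781e+03],
       [ 0.00000000e+00,  0.00000000e+00,  0.00000000e+00,
         1.00000000e+00]])}
top {'fov_y': 48.005221148112845, 'cx': 285.93266158081525, 'cy': 203.76508091112723, 'distortion': array([-0.06376092,  0.        ,  0.        ,  0.        ,  0.        ]), 'extrinsics': array([[ 1.28232058e-02, -9.99902442e-01,  5.53823162e-03,
        -2.00627419e+00],
       [ 9.95997219e-01,  1.32627220e-02,  8.83947944e-02,
        -5.09969598e+02],
       [-8.84596228e-02,  4.38255865e-03,  9.96070122e-01,
        -1.46630226e+03],
       [ 0.00000000e+00,  0.00000000e+00,  0.00000000e+00,
         1.00000000e+00]])}
```

View pics/scene0.png

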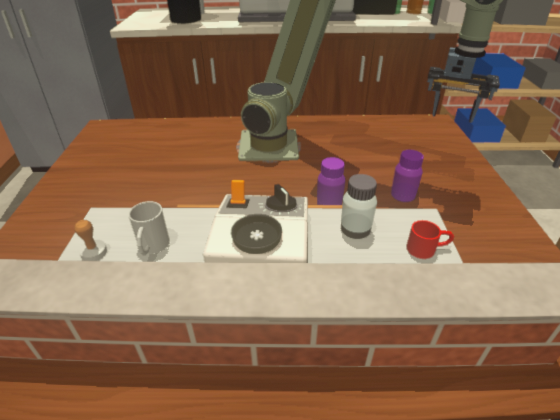

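View pics/top0.png

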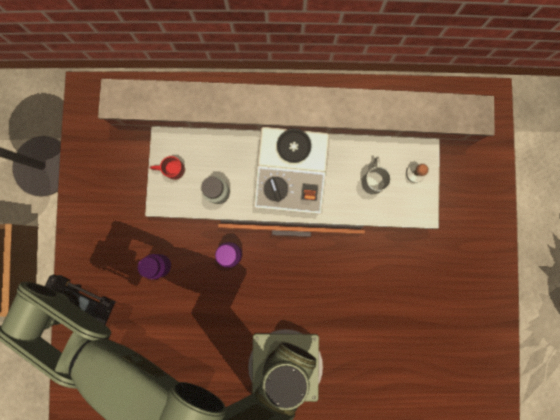

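Run:
```python
import cv2
s=cv2.imread("pics/scene0.png");t=cv2.imread("pics/top0.png")
cv2.imwrite("pics/sc1.png",cv2.resize(s[140:290,190:390],None,fx=4,fy=4,interpolation=cv2.INTER_CUBIC))
cv2.imwrite("pics/tc1.png",cv2.resize(t[110:260,190:390],None,fx=4,fy=4,interpolation=cv2.INTER_CUBIC))
```

```text
(no output)
```

View pics/sc1.png

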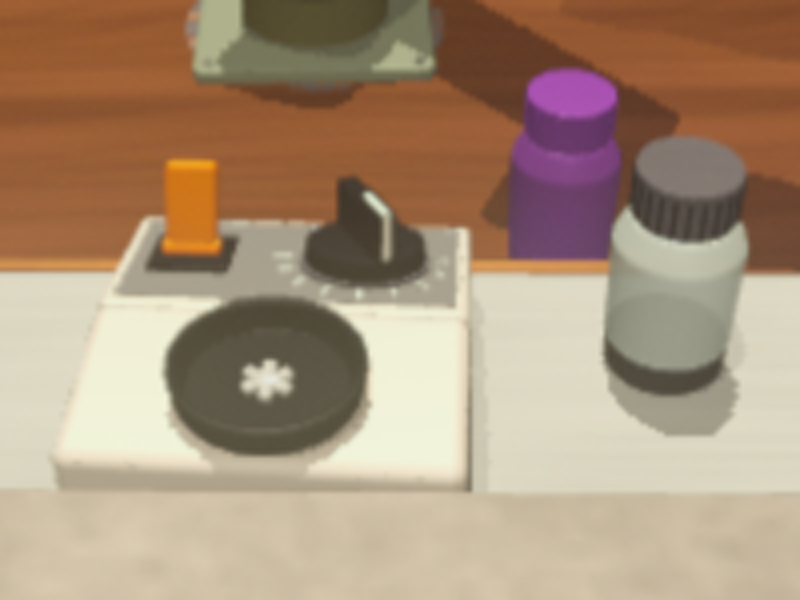

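View pics/tc1.png

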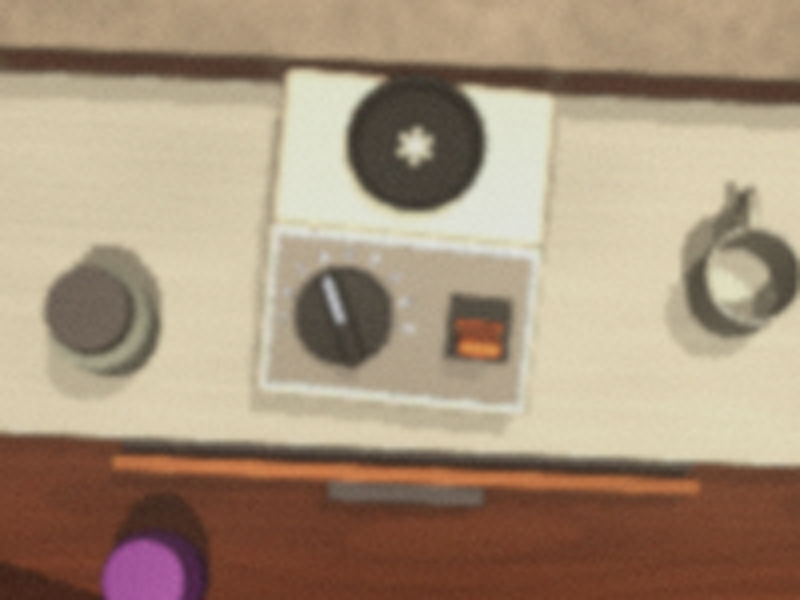

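The frosted glass jar with the grey cap is at scene (360,205) and top (213,188). The two purple bottles, at scene (332,182) and (408,176), have the wrong colour, so they are decoys. The scene crop confirms this. The dial pointer looks to be near click 3. An orange rail stands in front of the shelf, and I need its height. Next I'll measure.

```bash
cat > h.py <<'E'
import numpy as np, cv2
from workcell import state, vision, job, env
M={n:vision.camera_model(n) for n in("scene","top")}
def K(n):
    m=M[n]; f=210/np.tan(np.radians(m["fov_y"]/2)); return np.array([[f,0,m["cx"]],[0,f,m["cy"]],[0,0,1]])
F=np.diag([1,-1,-1.])
def proj(n,P):
    E=M[n]["extrinsics"]; R=F@E[:3,:3]; t=F@E[:3,3]
    return cv2.projectPoints(np.atleast_2d(np.array(P,float)),cv2.Rodrigues(R)[0],t,K(n),M[n]["distortion"])[0][:,0]
def ray(n,uv):
    E=M[n]["extrinsics"]; R=F@E[:3,:3]; t=F@E[:3,3]
    p=cv2.undistortPoints(np.array([[uv]],float),K(n),M[n]["distortion"])[0,0]
    return -R.T@t, R.T@np.array([p[0],p[1],1])
def atz(n,uv,z):
    c,d=ray(n,uv); return c+d*(z-c[2])/d[2]
def tri(a,b):
    (c1,d1),(c2,d2)=ray("scene",a),ray("top",b); s=np.linalg.lstsq(np.c_[d1,-d2],c2-c1,rcond=None)[0]
    p,q=c1+s[0]*d1,c2+s[1]*d2; return (p+q)/2,np.linalg.norm(p-q)
def crop(n,name,x0,y0,x1,y1,f=4,draw=()):
    im=vision.grab_frame(n)[:,:,::-1].copy(); c=cv2.resize(im[y0:y1,x0:x1],None,fx=f,fy=f,interpolation=cv2.INTER_CUBIC)
    for u,v in draw: cv2.circle(c,(int((u-x0+.5)*f),int((v-y0+.5)*f)),3,(0,255,0),-1)
    cv2.imwrite("pics/"+name,c)
E
python3 - <<'E'
from h import *
S=lambda u,v:(190+u/4-.5,140+v/4-.5); T=lambda u,v:(190+u/4-.5,110+v/4-.5)
np.set_printoptions(precision=1,suppress=True)
print("seat",tri(S(266,380),T(414,146)), atz("top",T(414,146),169),atz("scene",S(266,380),169))
print("cap top",tri(S(690,170),T(90,308)),atz("top",T(90,308),210),atz("scene",S(690,170),210))
print("deck corners z165 top"); 
for p in [(287,70),(553,95),(541,245),(273,228)]: print(atz("top",T(*p),165))
print("console front z134");
for p in [(262,386),(521,411)]: print(atz("top",T(*p),134))
print("deck rear scene z165?",[atz("scene",S(*p),165) for p in [(60,458),(465,462)]])
print("rail ends top",[atz("top",T(*p),z) for p in [(115,462),(698,488)] for z in(0,70,150,250)])
print("scene pts",atz("scene",S(600,266),70),atz("scene",S(600,266),150))
print("cup",atz("top",(172,166),130),"tamper",atz("top",(422,170),160),"jug",atz("top",(377,180),165))
print("ptr",[atz("top",T(*p),190) for p in [(328,278),(343,324),(355,357)]])
print("purple1", tri((332,163),(229,254)))
E
```

```text
seat (array([663.7, -14.8, 171.7]), np.float64(3.8893436904120855)) [664.2 -12.9 169. ] [660.8 -17.  169. ]
cap top (array([539. , 211.3, 206.6]), np.float64(0.012391345213915992)) [538.6 210.8 210. ] [543.8 210.  210. ]
deck corners z165 top
[719.9  79.7 165. ]
[ 704.2 -113.3  165. ]
[ 594.1 -105.1  165. ]
[603.8  87.7 165. ]
console front z134
[492.3  95.3 134. ]
[476.5 -93.8 134. ]
deck rear scene z165? [array([ 708.8, -113.2,  165. ]), array([715.6,  77.9, 165. ])]
rail ends top [array([441. , 219.9,   0. ]), array([438.1, 210.2,  70. ]), array([434.7, 199.1, 150. ]), array([430.6, 185.2, 250. ]), array([ 426.3, -246.2,    0. ]), array([ 424. , -234.2,   70. ]), array([ 421.5, -220.6,  150. ]), array([ 418.3, -203.5,  250. ])]
scene pts [449.3 186.6  70. ] [550.3 165.6 150. ]
cup [608.1 343.5 130. ] tamper [ 601.4 -388.6  160. ] jug [ 569.4 -255.8  165. ]
ptr [array([564.5,  46.9, 190. ]), array([532.1,  35.9, 190. ]), array([508.9,  27.1, 190. ])]
purple1 (array([352.3, 170.8, 139.4]), np.float64(6.550400921349632))
```

Run:
```python
import cv2
s=cv2.imread("pics/scene0.png")
cv2.imwrite("pics/sc2.png",cv2.resize(s[185:230,150:400],None,fx=3.2,fy=6,interpolation=cv2.INTER_CUBIC))
```

```text
(no output)
```

View pics/sc2.png

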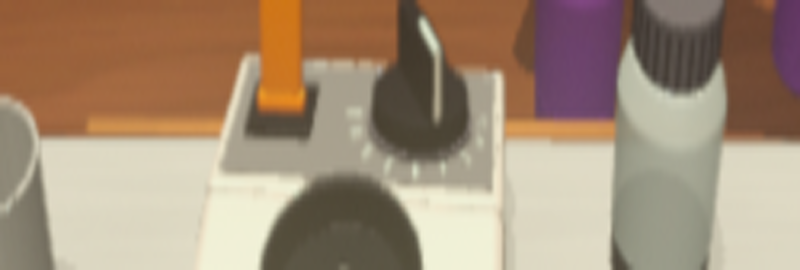

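Run:
```python
from h import *
from scipy.optimize import least_squares
np.set_printoptions(precision=1,suppress=True)
S=lambda u,v:(190+u/4-.5,140+v/4-.5); T=lambda u,v:(190+u/4-.5,110+v/4-.5)
print("rail", tri((177.5,205.5),T(698,488)))
# console frame pts -> blender frame
c,s=np.cos(np.radians(15)),np.sin(np.radians(15))
def con(x,y,z): return (-59+c*x-s*z, y, 79+s*x+c*z)
obs=[("top",T(287,70),(117.5,100,95)),("top",T(553,95),(117.5,-100,95)),("top",T(541,245),(0,-100,95)),("top",T(273,228),(0,100,95)),
("top",T(262,386),(-117.5,100,64)),("top",T(521,411),(-117.5,-100,64)),
("scene",S(60,458),(117.5,-100,95)),("scene",S(465,462),(117.5,100,95)),
("scene",S(152,218),(-117.5,-100,64)),("scene",S(468,230),(-117.5,100,64)),("top",T(343,318),con(0,40,15))]
def res(p):
    a=p[2]; R=np.array([[np.cos(a),-np.sin(a),0],[np.sin(a),np.cos(a),0],[0,0,1]])
    W=[R@np.array(o[2])+[p[0],p[1],70] for o in obs]
    return np.concatenate([proj(o[0],w)[0]-o[1] for o,w in zip(obs,W)])
r=least_squares(res,[595,-10,-.08],loss='soft_l1'); p=r.x
print(p[:2],np.degrees(p[2])); print(r.fun.shape, res(p).reshape(-1,2))
a=p[2]; R=np.array([[np.cos(a),-np.sin(a),0],[np.sin(a),np.cos(a),0],[0,0,1]])
w=lambda q:R@np.array(q)+[p[0],p[1],70]
print("dial grip",w(con(0,40,30)),"dial base",w(con(0,40,0)),"pivot",w(con(0,-58,2)))
L=.41; pv=np.array(con(0,-58,2))
for L in(-.41,.29): print("tip",w(pv+54*np.array([np.sin(L),0,np.cos(L)])))
for sx in(58,59,60): print("seat",w((sx,0,99)))
print("seat obs in blender frame",R.T@(np.array([664,-13.5,169])-[p[0],p[1],70]), R.T@(np.array([660.8,-17,169])-[p[0],p[1],70]))
# dial angle
for k in range(0,5):
    th=k*.41888; ang=np.pi/2-th+0 # console: 0 -> +y ; clockwise
    d=np.array([np.cos(np.pi/2-th),np.sin(np.pi/2-th)])
    P=[w(con(33*d[0],40+33*d[1],42)),w(con(-33*d[0],40-33*d[1],42))]
    print(k,(proj("top",P)-[190-.5,110-.5])*4,(proj("scene",P[0])-[190-.5,140-.5])*4)
```

```text
rail (array([ 424.4, -236.5,   60.8]), np.float64(1.437360603567616))
[598.4  -8.3] -4.089031684711403
(22,) [[-1.1 -1. ]
 [ 1.1 -1.4]
 [ 1.   1. ]
 [-1.3 -0.6]
 [-1.6  1.3]
 [ 2.   0.9]
 [-1.6 -0.1]
 [ 3.   2.7]
 [-2.5 -0.5]
 [ 1.4 -1.3]
 [ 0.1  0.3]]
dial grip [534.7  36.4 178. ] dial base [542.4  35.8 149. ] pivot [534.9 -61.9 150.9]
tip [513.4 -60.3 200.5]
tip [550.3 -63.  202.7]
seat [656.2 -12.4 169. ]
seat [657.2 -12.5 169. ]
seat [658.2 -12.5 169. ]
seat obs in blender frame [65.8 -0.5 99. ] [62.9 -4.3 99. ]
0 [[295.1 320.8]
 [388.8 328.7]] [[428.4 194.1]]
1 [[300.6 302.3]
 [383.1 347.2]] [[422.8 202.7]]
2 [[313.3 287.6]
 [370.4 361.8]] [[407.4 209.6]]
3 [[330.9 279.3]
 [352.8 369.9]] [[384.8 213.7]]
4 [[350.5 278.9]
 [333.4 370.3]] [[359.1 214. ]]
```

```bash
cat >> h.py <<'E'
from scipy.spatial.transform import Rotation as Ro
def to(pos,yaw=None):
    s=state(); R=Ro.from_euler('xyz',s["ee_rot"],degrees=True).as_matrix()
    d=R.T@(np.array(pos)-s["ee_pos"])/10
    y=np.degrees(np.arctan2(R[1,0],R[0,0])); t=0 if yaw is None else -((yaw-y+180)%360-180)
    print("t%.1f pos"%s["time_s"],s["ee_pos"].round(1),"rot",s["ee_rot"].round(1),"q",s["qpos"].round(0),"F",s["force"].round(1),"w %.1f"%s["gripper_width"])
    print("yaw %.1f shift cm"%y,d.round(2),"turn %.1f"%t)
E
python3 - <<'E'
from h import *
np.set_printoptions(precision=1,suppress=True)
T=lambda u,v:(190+u/4-.5,110+v/4-.5)
print(atz("top",T(417,143),185),atz("top",T(414,146),172))
to((534,36.4,290),110.6)
E
python3 -m handwheel '[[6,[0,-4,0],0],[6,[0,-8,0],0],[6,[0,-8,0],0],[6,[0,-8,0],0]]' 20
```

```text
[663.  -14.7 185. ] [663.6 -12.9 172. ]
t0.1 pos [228.4 527.2 213.2] rot [-90.    0.1  66.6] q [65. 18. 90. -0. 72. -1.] F [-1.2  0.2  0.1] w 91.1
yaw 66.6 shift cm [-32.9  -7.6 -47.5] turn -44.0
time_s: 0.5
ee_pos: [228.5, 527.5, 293.7]
ee_rot: [-90.0, 0.0, 66.6]
force: [0.2, 0.0, -0.7]
gripper_width: 62.2
```

```bash
python3 -m handwheel '[[4,[-3,0,-4.5],-4],[4,[-6.5,0,-9.5],-8],[4,[-10,0,-14],-13],[4,[-13,0,-19],-18],[4,[-16.5,0,-24],-22],[4,[-19.5,0,-28.5],-26],[4,[-23,0,-33],-31],[4,[-26,0,-38],-35],[4,[-29.5,0,-42.5],-40],[4,[-32.9,0,-47.5],-44]]'; python3 -c "
from h import *
to((534,36.4,240),110.6)"
```

```text
time_s: 1.5
ee_pos: [492.5, 100.9, 292.0]
ee_rot: [-89.8, -0.0, 110.8]
force: [0.9, 1.1, 0.2]
gripper_width: 39.8
t1.5 pos [492.5 100.9 292. ] rot [-89.8  -0.  110.8] q [  10.    9.   90.   -0.   80. -100.] F [0.9 1.1 0.2] w 39.8
yaw 110.8 shift cm [-7.51  5.19 -1.61] turn 0.2
```

```bash
python3 -m handwheel '[[4,[-4,0,-0.8],0],[4,[-7.5,2,-1.6],0],[4,[-7.5,5.2,-1.6],0],[4,[-7.5,5.2,-1.6],0],[4,[-7.5,5.2,-1.6],0]]'; python3 -c "
from h import *
to((534,36.4,171),110.6)
crop('top','t2.png',220,120,360,225,5); crop('scene','s2.png',220,130,360,235,5)"
```

```text
time_s: 2.0
ee_pos: [533.0, 36.6, 238.8]
ee_rot: [-89.6, -0.1, 110.8]
force: [-0.3, 0.4, 0.2]
gripper_width: 40.3
t2.0 pos [533.   36.6 238.8] rot [-8.960e+01 -1.000e-01  1.108e+02] q [   3.   14.   92.   -0.   74. -108.] F [-0.3  0.4  0.2] w 40.3
yaw 110.8 shift cm [-0.07  6.78 -0.14] turn 0.2
```

View pics/t2.png

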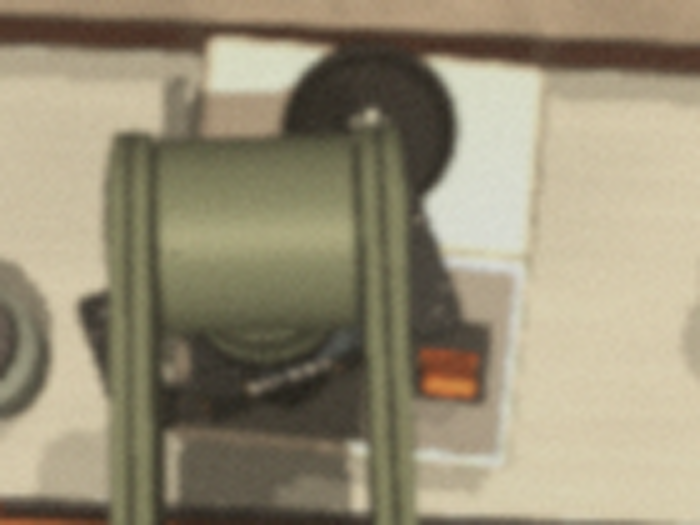

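View pics/s2.png

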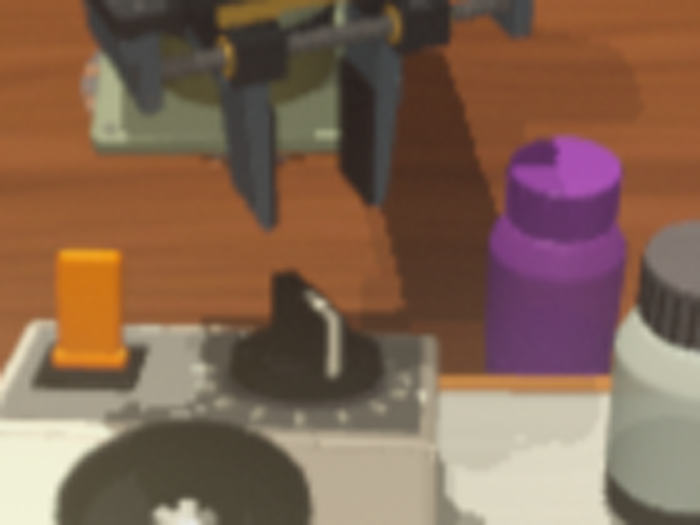

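In the scene crop the fingers straddle the dial bar, with tips near (265,220) and (380,200) and the bar at (305,310). They line up, so I'll descend.

```bash
python3 -m handwheel '[[4,[0,2.5,-0.1],0],[4,[0,4.5,-0.1],0],[4,[0,5.7,-0.1],0],[4,[0,6.4,-0.1],0],[4,[0,6.7,-0.1],0],[4,[0,6.7,-0.1],0]]'; python3 -c "
from h import *
to((534,36.4,171),110.6)"
```

```text
time_s: 2.7
ee_pos: [535.3, 37.6, 174.5]
ee_rot: [-89.9, 0.0, 110.8]
force: [-0.2, -0.5, -0.2]
gripper_width: 40.1
t2.7 pos [535.3  37.6 174.5] rot [-89.9   0.  110.8] q [   3.   17.   98.   -0.   65. -108.] F [-0.2 -0.5 -0.2] w 40.1
yaw 110.8 shift cm [-0.07  0.35  0.17] turn 0.2
```

```bash
python3 -m handwheel '[[3,[-0.05,0.2,0.1],0],[0.8,[-0.05,0.3,0.1],0],[0.8,[-0.05,0.3,0.1],0],[0.8,[-0.05,0.3,0.1],0],[0.8,[-0.05,0.3,0.1],0],[0.8,[-0.05,0.3,0.1],0]]' 8; python3 -c "
from h import *
to((534,36.4,171),61)
crop('scene','s3.png',220,130,360,235,5)"
```

```text
time_s: 3.3
ee_pos: [535.0, 36.1, 171.7]
ee_rot: [-90.0, 0.1, 110.8]
force: [1.0, -3.5, 0.0]
gripper_width: 15.8
t3.3 pos [535.   36.1 171.7] rot [-9.000e+01  1.000e-01  1.108e+02] q [   3.   17.   99.   -0.   65. -108.] F [ 1.  -3.5  0. ] w 15.8
yaw 110.8 shift cm [0.06 0.07 0.08] turn 49.8
```

View pics/s3.png

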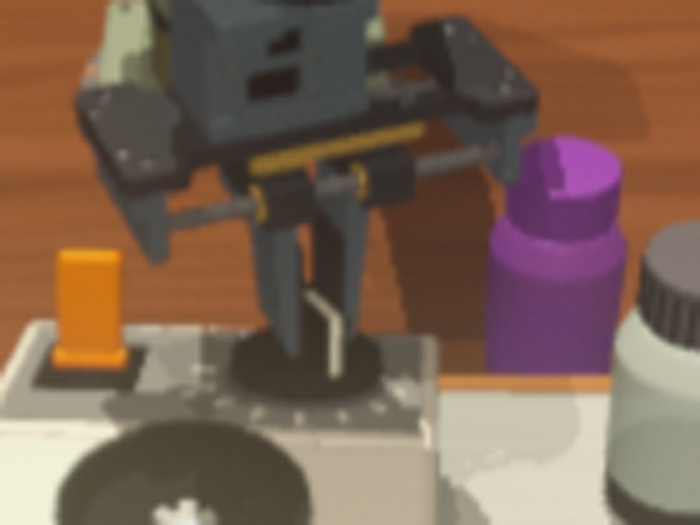

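```bash
python3 -m handwheel '[[0.8,[0,0,0],5],[0.8,[0,0,0],10],[0.8,[0,0,0],15],[0.8,[0,0,0],20],[0.8,[0,0,0],25],[0.8,[0,0,0],30],[0.8,[0,0,0],36],[0.8,[0,0,0],42],[0.8,[0,0,0],48],[0.8,[0,0,0],52]]' 12; python3 -m handwheel '[[0.8,[0,0,0],0],[0.8,[0,0,0],0]]'; python3 -c "
from h import *
to((534,36.4,171),61)
crop('scene','s4.png',220,130,360,235,5)"
```

```text
time_s: 4.35
ee_pos: [534.8, 36.4, 171.4]
ee_rot: [-90.0, 0.1, 58.6]
force: [0.2, -1.5, -0.6]
gripper_width: 15.6
time_s: 4.55
ee_pos: [534.8, 36.4, 171.4]
ee_rot: [-90.0, 0.0, 58.7]
force: [0.6, -3.2, -0.5]
gripper_width: 16.0
t4.5 pos [534.8  36.4 171.4] rot [-90.    0.   58.7] q [  3.  17.  99.  -0.  65. -56.] F [ 0.6 -3.2 -0.5] w 16.0
yaw 58.7 shift cm [-0.04  0.04  0.07] turn -2.3
```

View pics/s4.png

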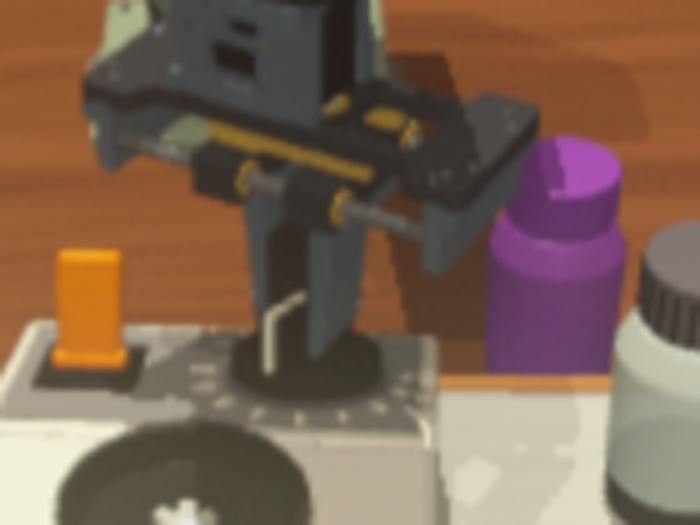

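Dial turned: the white line is now at (268,340), on the other side. I'll open and go up, then look.

```bash
python3 -m handwheel '[[4,[0,0,0],0],[4,[0,0,0],0],[4,[0,0,0],0],[4,[0,-3,0],0],[4,[0,-7,0],0],[6,[0,-10,0],0],[8,[0,-12,0],0],[9,[0,-13,0],0],[9,[0,-13,0],0]]'; python3 -c "
from h import *
to((539,211.2,290),58)
crop('scene','s5.png',220,160,320,235,7)"
```

```text
time_s: 5.5
ee_pos: [535.3, 36.7, 302.4]
ee_rot: [-90.1, -0.0, 58.7]
force: [0.2, -0.3, -0.2]
gripper_width: 69.1
t5.5 pos [535.3  36.7 302.4] rot [-90.1  -0.   58.7] q [  3.  12.  85.  -0.  82. -56.] F [ 0.2 -0.3 -0.2] w 69.1
yaw 58.7 shift cm [15.11  1.24  8.74] turn 0.7
```

View pics/s5.png

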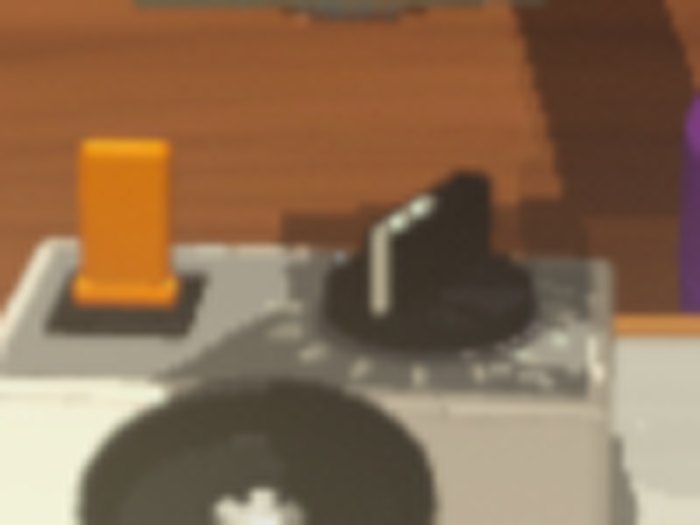

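Run:
```python
from h import *
np.set_printoptions(precision=1,suppress=True)
p=[598.4,-8.3,np.radians(-4.09)]
a=p[2]; R=np.array([[np.cos(a),-np.sin(a),0],[np.sin(a),np.cos(a),0],[0,0,1]])
w=lambda q:R@np.array(q)+[p[0],p[1],70]
c,s=np.cos(np.radians(15)),np.sin(np.radians(15))
def con(x,y,z): return (-59+c*x-s*z, y, 79+s*x+c*z)
for k in (3,4,5,6):
    th=k*.41888; d=np.array([np.cos(np.pi/2-th),np.sin(np.pi/2-th)])
    P=[w(con(r*d[0],40+r*d[1],z)) for r,z in((33,42),(33,15),(-33,42),(40,0))]
    print(k,((proj("scene",P)-[220-.5,160-.5])*7).round(0).tolist())
```

```text
3 [[463.0, 234.0], [462.0, 315.0], [409.0, 163.0], [468.0, 369.0]]
4 [[418.0, 235.0], [418.0, 316.0], [451.0, 162.0], [414.0, 370.0]]
5 [[377.0, 228.0], [377.0, 310.0], [490.0, 168.0], [364.0, 361.0]]
6 [[346.0, 217.0], [346.0, 297.0], [521.0, 178.0], [327.0, 346.0]]
```

The pointer matches click 5, with observed (378,230) and (378,310) against modelled (377,228) and (377,310). Next is the jar. I'll squeeze it at two yaws so that it centres in the grip.

```bash
python3 -m handwheel '[[9,[4,0,2.2],0],[9,[8,0,4.5],0],[9,[12,0,6.5],0],[9,[15.2,1,8.6],0],[9,[15.2,3,8.6],0],[9,[15.2,3,8.6],0],[9,[15.2,3,8.6],0]]'; python3 -c "
from h import *
to((540.5,211,183),58.7)
crop('scene','s6.png',300,90,440,250,4)"
```

```text
time_s: 6.25
ee_pos: [539.5, 210.8, 269.7]
ee_rot: [-89.9, 0.2, 58.7]
force: [-1.0, -0.5, -0.3]
gripper_width: 89.8
t6.2 pos [539.5 210.8 269.7] rot [-89.9   0.2  58.7] q [ 20.  17.  83.  -0.  80. -38.] F [-1.  -0.5 -0.3] w 89.8
yaw 58.7 shift cm [ 0.1   8.67 -0.09] turn 0.0
```

View pics/s6.png

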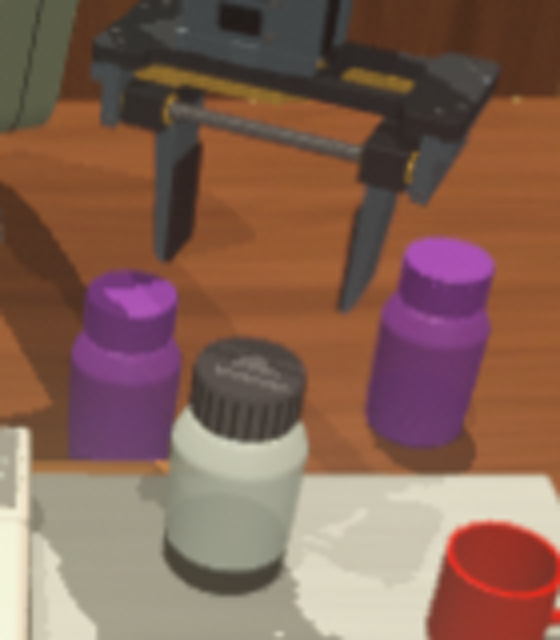

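The open fingers straddle the cap, which is at crop (248,375). Descending.

```bash
python3 -m handwheel '[[9,[0.1,3,-0.1],0],[9,[0.1,5.5,-0.1],0],[9,[0.1,7.3,-0.1],0],[9,[0.1,8.3,-0.1],0],[9,[0.1,8.65,-0.1],0],[9,[0.1,8.65,-0.1],0],[9,[0.1,8.65,-0.1],0]]'; python3 -m handwheel '[[5,[0,0,0],0],[5,[0,0,0],0],[5,[0,0,0],0],[5,[0,0,0],0],[5,[0,0,0],0],[5,[0,0,0],0]]' 5;  python3 -c "
from h import *
to((540.5,211,183),-31.3)
crop('scene','s7.png',300,90,440,250,4)"
```

```text
time_s: 7.0
ee_pos: [542.1, 210.9, 185.5]
ee_rot: [-90.0, -0.0, 58.7]
force: [-0.0, 0.4, 0.1]
gripper_width: 89.8
time_s: 7.6
ee_pos: [542.0, 210.8, 185.6]
ee_rot: [-90.0, -0.0, 58.7]
force: [-1.3, 0.1, 0.7]
gripper_width: 60.1
t7.6 pos [542.  210.8 185.6] rot [-90.   -0.   58.7] q [ 20.  20.  91.  -0.  69. -39.] F [-1.3  0.1  0.7] w 60.1
yaw 58.7 shift cm [-0.07  0.26  0.14] turn 90.0
```

View pics/s7.png

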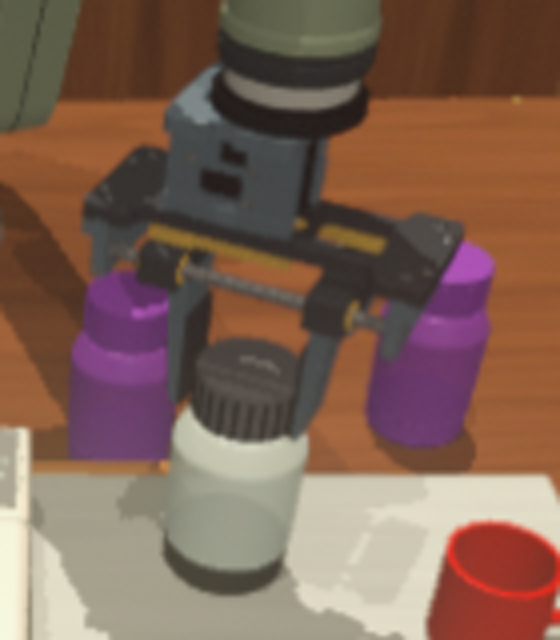

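```bash
python3 -m handwheel '[[9,[0,0,0],0],[9,[0,0,0],0],[9,[0,0,0],0],[9,[0,0,0],0],[9,[0,0,0],8],[9,[0,0,0],16],[9,[0,0,0],24],[9,[0,0,0],32],[9,[0,0,0],40],[9,[0,0,0],48]]'; python3 -c "
from h import *
to((541.4,211,184),-31.3)"
```

```text
time_s: 8.65
ee_pos: [542.1, 210.9, 185.6]
ee_rot: [-90.0, -0.0, 10.3]
force: [0.7, -0.1, 0.9]
gripper_width: 90.1
t8.7 pos [542.1 210.9 185.6] rot [-90.   -0.   10.3] q [20. 20. 91. -0. 69. 10.] F [ 0.7 -0.1  0.9] w 90.1
yaw 10.3 shift cm [-0.06  0.16  0.02] turn 41.6
```

```bash
python3 -m handwheel '[[9,[0,0,0],8],[9,[0,0,0],16],[9,[0,0,0],24],[9,[0,0,0],32],[9,[0,0,0],40],[9,[0,0,0],41.5],[5,[0,0,0],41.5],[5,[0,0,0],41.5],[5,[0,0,0],41.5],[5,[0,0,0],41.5]]' 5;python3 -m handwheel '[[5,[0,0,0],0],[5,[0,0,0],0],[5,[0,0,0],0],[5,[0,0,0],0]]' 30; python3 -c "
from h import *
to((542,211,290),-31.3)"
```

```text
time_s: 9.65
ee_pos: [541.7, 211.1, 185.6]
ee_rot: [-90.0, 0.0, -31.1]
force: [-1.6, 0.5, 0.1]
gripper_width: 60.8
time_s: 10.05
ee_pos: [541.6, 211.1, 185.6]
ee_rot: [-90.0, 0.0, -31.1]
force: [-0.1, 0.9, 0.2]
gripper_width: 59.4
t10.1 pos [541.6 211.1 185.6] rot [-90.    0.  -31.1] q [20. 20. 91.  0. 69. 51.] F [-0.1  0.9  0.2] w 59.4
yaw -31.1 shift cm [ 4.000e-02 -1.044e+01  1.000e-02] turn 0.2
```

```bash
python3 -m handwheel '[[5,[0,-2,0],0],[5,[0,-5,0],0],[5,[0,-9,0],0],[5,[0,-13,0],0],[5,[0,-16,0],0],[5,[0,-16,0],0],[5,[0,-16,0],0]]' 30; python3 -c "
from h import *
to((663,-14,345),-31)
crop('scene','s8.png',300,50,440,250,3)"
```

```text
time_s: 10.75
ee_pos: [541.4, 210.8, 344.2]
ee_rot: [-90.1, 0.1, -31.1]
force: [0.2, -0.5, -3.4]
gripper_width: 59.9
t10.8 pos [541.4 210.8 344.2] rot [-90.1   0.1 -31.1] q [20. 16. 74.  0. 90. 51.] F [ 0.2 -0.5 -3.4] w 59.9
yaw -31.1 shift cm [ 22.03  -0.09 -12.96] turn -0.1
```

View pics/s8.png

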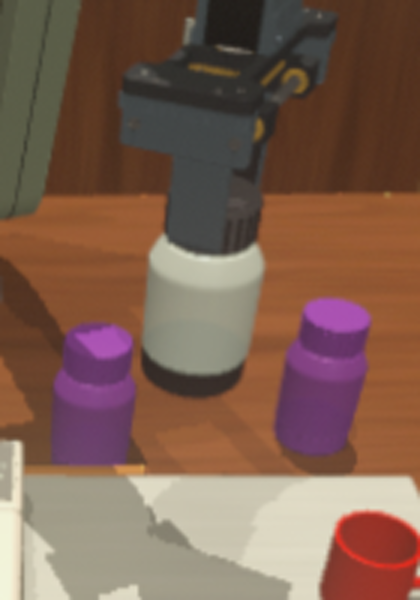

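The jar is held and upright, with its foot at crop (193,370). Carrying it over the socket.

```bash
python3 -m handwheel '[[5,[1.5,0,-0.9],0],[5,[4,0,-2.4],0],[5,[7.5,0,-4.4],0],[5,[11,0,-6.5],0],[5,[14.5,0,-8.6],0],[5,[18,0,-10.6],0],[5,[20.5,0,-12],0],[5,[22,0,-12.9],0],[5,[22,0,-12.9],0],[5,[22,0,-12.9],0]]'; python3 -c "
from h import *
to((663,-14,284.6),-31)
crop('scene','s9.png',190,90,330,270,4);crop('top','t9.png',220,90,360,230,4)"
```

```text
time_s: 11.8
ee_pos: [662.0, -13.3, 341.6]
ee_rot: [-90.2, 0.3, -31.1]
force: [-0.4, -0.5, -2.8]
gripper_width: 59.8
t11.8 pos [662.  -13.3 341.6] rot [-90.2   0.3 -31.1] q [-2. 25. 62. -0. 94. 29.] F [-0.4 -0.5 -2.8] w 59.8
yaw -31.1 shift cm [0.16 5.7  0.01] turn -0.1
```

View pics/s9.png

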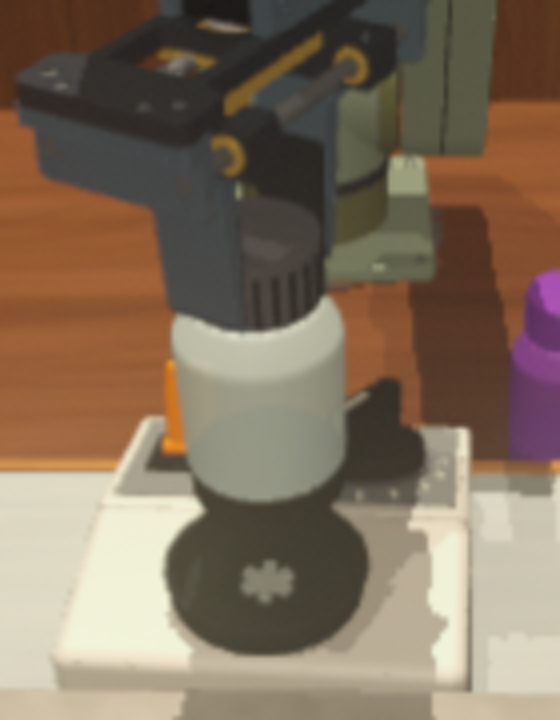

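View pics/t9.png

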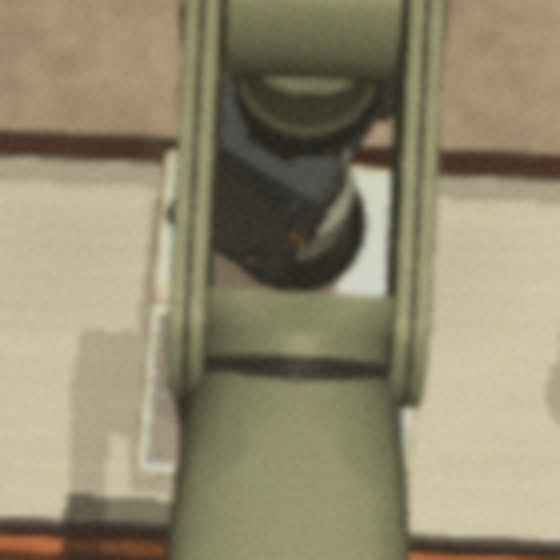

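Run:
```python
from h import *
for n,P in {"jar z300":(662,-13.3,300),"jar z245":(662,-13.3,245),"seat est":(663,-14,169),"rim":(663,-14,185)}.items():
    print(n,((proj("scene",P)[0]-[189.5,89.5])*4).round(0), ((proj("top",P)[0]-[219.5,89.5])*4).round(0))
```

```text
jar z300 [261. 363.] [299. 187.]
jar z245 [266. 460.] [297. 206.]
seat est [272. 583.] [296. 228.]
rim [270. 559.] [296. 223.]
```

```bash
python3 -c "
from h import *
to((662.3,-15.5,290),-31)"; python3 -m handwheel '[[5,[0.13,0.5,-0.17],0],[5,[0.13,1.5,-0.17],0],[5,[0.13,2.5,-0.17],0],[5,[0.13,3.2,-0.17],0],[5,[0.13,3.7,-0.17],0],[5,[0.13,3.7,-0.17],0],[5,[0.13,3.7,-0.17],0]]'; python3 -c "
from h import *
to((662.3,-15.5,284.6),-31)
crop('scene','s10.png',190,120,330,270,4)"
```

```text
t11.9 pos [661.9 -12.3 342.7] rot [-90.2   0.2 -31.1] q [-2. 25. 62. -0. 94. 29.] F [-0.5  0.4 -3.5] w 59.4
yaw -31.1 shift cm [ 0.22  5.27 -0.23] turn -0.1
time_s: 12.6
ee_pos: [662.1, -14.5, 305.8]
ee_rot: [-90.2, 0.2, -31.1]
force: [0.2, -0.6, -4.5]
gripper_width: 59.4
t12.6 pos [662.1 -14.5 305.8] rot [-90.2   0.2 -31.1] q [-2. 25. 67. -0. 89. 29.] F [ 0.2 -0.6 -4.5] w 59.4
yaw -31.1 shift cm [ 0.08  2.12 -0.07] turn -0.1
```

View pics/s10.png

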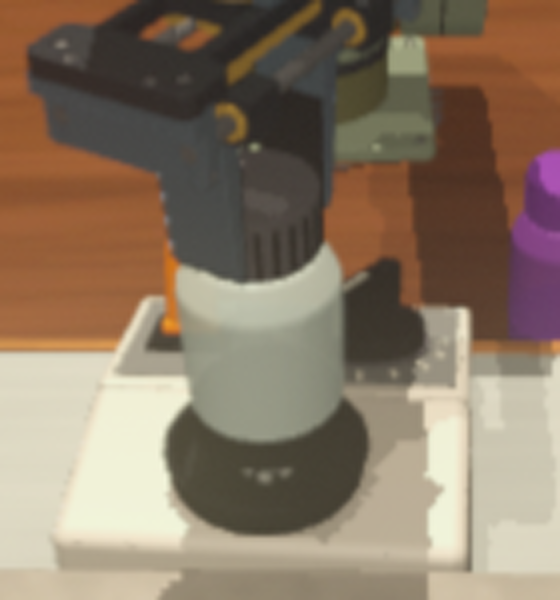

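The jar's lower body is centred at crop x≈265 and the collar at x≈267, so they are aligned. Lowering it in, with the force watched.

```bash
python3 -m handwheel '[[5,[0.08,0.4,-0.05],0],[5,[0.08,0.8,-0.05],0],[5,[0.08,1.1,-0.05],0],[5,[0.08,1.4,-0.05],0],[5,[0.08,1.6,-0.05],0],[5,[0.08,1.6,-0.05],0]]';  python3 -c "
from h import *
to((662.3,-15.5,284.6),-31)"
```

```text
time_s: 13.25
ee_pos: [662.4, -15.3, 289.6]
ee_rot: [-90.2, 0.2, -31.1]
force: [0.6, -0.0, -3.1]
gripper_width: 59.7
t13.2 pos [662.4 -15.3 289.6] rot [-90.2   0.2 -31.1] q [-2. 25. 69. -0. 87. 29.] F [ 0.6 -0.  -3.1] w 59.7
yaw -31.1 shift cm [ 0.    0.5  -0.02] turn -0.1
```

```bash
python3 -m handwheel '[[5,[0,0.2,0],0],[5,[0,0.4,0],0],[5,[0,0.5,0],0],[5,[0,0.5,0],0]]';  python3 -c "
from h import *
to((662.3,-15.5,284.6),-31)
crop('scene','s11.png',190,120,330,270,4)"
```

```text
time_s: 13.65
ee_pos: [662.3, -15.3, 284.8]
ee_rot: [-90.2, 0.2, -31.1]
force: [0.2, -0.5, -3.5]
gripper_width: 59.1
t13.7 pos [662.3 -15.3 284.8] rot [-90.2   0.2 -31.1] q [-2. 25. 69. -0. 86. 29.] F [ 0.2 -0.5 -3.5] w 59.1
yaw -31.1 shift cm [ 0.01  0.02 -0.02] turn -0.1
```

View pics/s11.png

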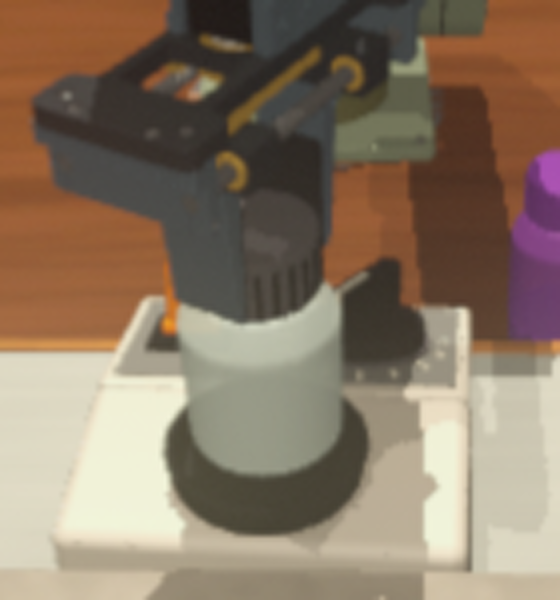

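```bash
python3 -m handwheel '[[5,[0,0.1,0],0],[5,[0,0.2,0],0],[5,[0,0.2,0],0]]'; python3 -m handwheel '[[5,[0,0.1,0],0],[5,[0,0.15,0],0],[5,[0,0.15,0],0]]'
```

```text
time_s: 14.0
ee_pos: [662.3, -15.1, 284.6]
ee_rot: [-90.1, 0.1, -31.0]
force: [-1.9, -0.5, 5.9]
gripper_width: 59.5
time_s: 14.3
ee_pos: [662.2, -14.9, 284.5]
ee_rot: [-90.1, 0.1, -31.0]
force: [-1.6, 1.0, 6.8]
gripper_width: 59.3
```

The jar made contact exactly at the predicted height (284.6). Releasing and rising.

```bash
python3 -m handwheel '[[7,[0,0,0],0],[9,[0,0,0],0],[9,[0,0,0],0],[9,[0,0,0],0],[9,[0,0,0],0],[9,[0,-2,0],0],[9,[0,-6,0],0],[9,[0,-10,0],0],[9,[0,-10,0],0]]'; python3 -c "
from h import *
to((430,-61,330),86)
crop('scene','s12.png',190,120,330,270,4)"
```

```text
time_s: 15.2
ee_pos: [664.1, -15.0, 391.2]
ee_rot: [-89.7, -0.6, -31.0]
force: [0.5, -0.5, 0.2]
gripper_width: 90.1
t15.2 pos [664.1 -15.  391.2] rot [-89.7  -0.6 -31. ] q [-2. 25. 55. -0. 99. 29.] F [ 0.5 -0.5  0.2] w 90.1
yaw -31.0 shift cm [-17.74   5.87 -16.05] turn -117.0
```

View pics/s12.png

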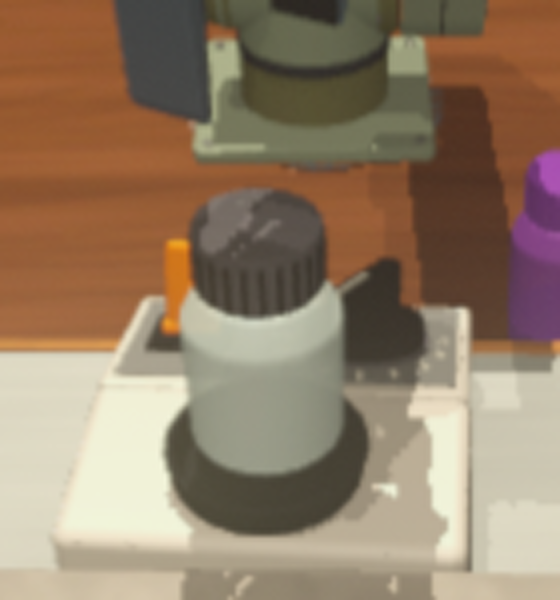

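The jar sits upright in the collar: foot inside the rim, cap at (258,245). The dial line is unchanged and the paddle is still off. Next I'll move to a point in front of the paddle with the fingers shut.

```bash
python3 -m handwheel '[[9,[-1.5,0,-1.5],6],[7,[-4,0,-4],12],[5,[-7,0,-7],19],[3,[-10,0,-10],26],[1,[-13,0,-13],33],[0,[-15.5,0,-14.5],40],[0,[-15.5,0,-14.5],47],[0,[-15.5,0,-14.5],54],[0,[-15.5,0,-14.5],61],[0,[-15.5,0,-14.5],63]]' 20;  python3 -c "
from h import *
to((465,-61,260),-94.2)"
```

```text
time_s: 16.25
ee_pos: [455.2, -59.2, 385.5]
ee_rot: [-89.8, -0.0, -94.2]
force: [0.0, 0.8, 0.4]
gripper_width: 21.1
t16.2 pos [455.2 -59.2 385.5] rot [-89.8  -0.  -94.2] q [-9.  4. 84.  0. 92. 85.] F [0.  0.8 0.4] w 21.1
yaw -94.2 shift cm [ 0.1  12.55  0.95] turn -0.0
```

```bash
python3 -m handwheel '[[0,[0.1,4,0.5],0],[0,[0.1,8,0.5],0],[0,[0.1,12,0.5],0],[0,[0.1,16,0.5],0],[0,[0.1,19,0.5],0],[0,[0.1,20.2,0.5],0],[0,[0.1,20.2,0.5],0],[0,[0.1,20.2,0.5],0]]';  python3 -c "
from h import *
to((526,-62.5,183),-94.2)
crop('top','t13.png',220,120,360,225,5); crop('scene','s13.png',190,120,330,270,4)"
```

```text
time_s: 17.05
ee_pos: [461.6, -60.8, 184.4]
ee_rot: [-89.7, -0.0, -94.2]
force: [0.7, -0.2, 0.4]
gripper_width: 0.4
t17.1 pos [461.6 -60.8 184.4] rot [-89.7  -0.  -94.2] q [ -9.  10. 106.   0.  64.  85.] F [ 0.7 -0.2  0.4] w 0.4
yaw -94.2 shift cm [-0.31  0.17  6.44] turn -0.0
```

View pics/t13.png

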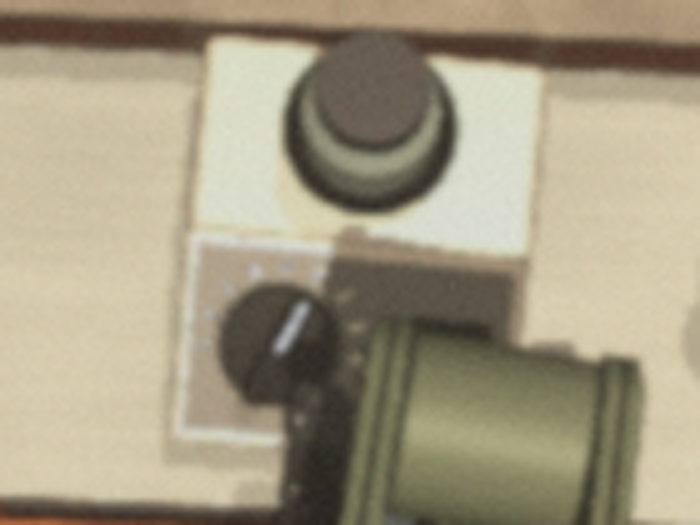

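View pics/s13.png

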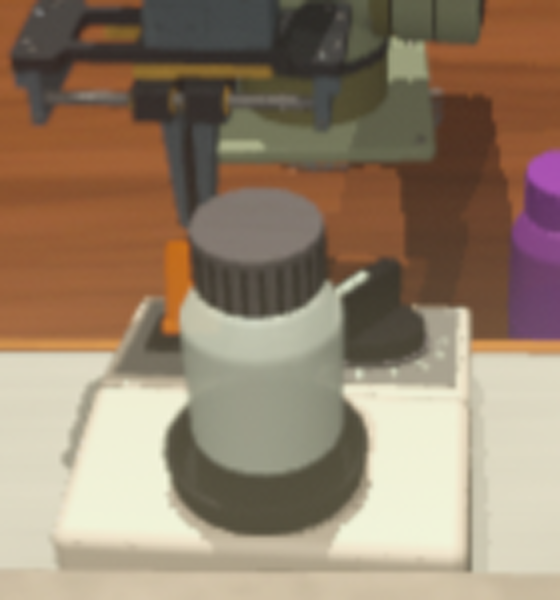

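In the top view the jar is concentric in the collar, at crop (370,120), and the dial pointer is about 29° right of image-up, which fits click 5. The fingers line up with the paddle. Pushing.

```bash
python3 -m handwheel '[[0,[-0.1,0.2,1],0],[0,[-0.2,0.2,2],0],[0,[-0.2,0.2,2.8],0],[0,[-0.3,0.2,3.5],0],[0,[-0.3,0.2,4.2],0],[0,[-0.3,0.2,4.8],0],[0,[-0.3,0.2,5.3],0],[0,[-0.3,0.2,5.7],0],[0,[-0.3,0.2,5.7],0]]';  python3 -c "
from h import *
to((526,-62.5,183),-94.2)"
```

```text
time_s: 18.05
ee_pos: [519.7, -62.1, 183.3]
ee_rot: [-89.6, -0.0, -94.2]
force: [-0.7, -0.1, 1.0]
gripper_width: 0.5
t18.1 pos [519.7 -62.1 183.3] rot [-89.6  -0.  -94.2] q [-8. 15. 99.  0. 65. 86.] F [-0.7 -0.1  1. ] w 0.5
yaw -94.2 shift cm [-0.01  0.04  0.64] turn -0.0
```

```bash
python3 -m handwheel '[[0,[0,0,0.3],0],[0,[0,0,0.6],0],[0,[0,0,0.8],0],[0,[0,0,0.8],0]]';  python3 -c "
from h import *
to((526,-62.5,183),-94.2)
crop('scene','s14.png',190,120,330,270,4)"
```

```text
time_s: 18.45
ee_pos: [521.9, -62.3, 183.0]
ee_rot: [-90.3, -0.0, -94.2]
force: [-15.1, 0.4, 9.3]
gripper_width: 0.4
t18.4 pos [521.9 -62.3 183. ] rot [-90.3  -0.  -94.2] q [-8. 15. 99. -0. 66. 86.] F [-15.1   0.4   9.3] w 0.4
yaw -94.2 shift cm [-0.01 -0.    0.41] turn -0.0
```

View pics/s14.png

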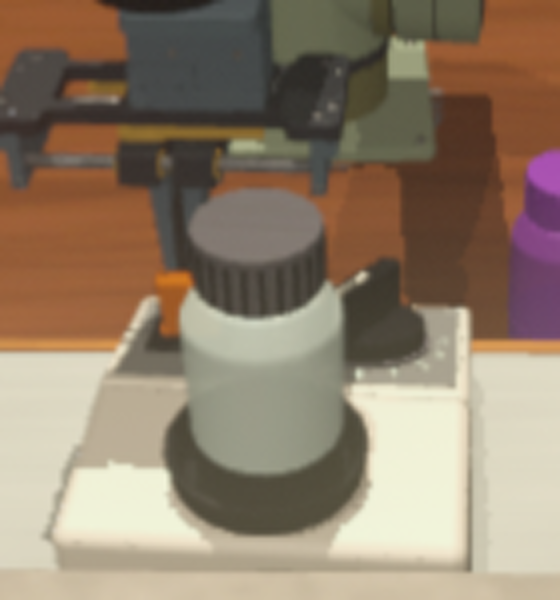

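The paddle met its stop: 15 N at x=522, where I predicted 523. Its tip is now near (172,275). Backing off and checking.

```bash
python3 -m handwheel '[[0,[0,0,-2],0],[0,[0,0,-5],0],[0,[0,-3,-8],0],[0,[0,-8,-11],0],[0,[0,-13,-13],0],[0,[0,-17,-14],0],[0,[0,-17,-14],0],[0,[0,-17,-14],0]]';  python3 - <<'E'
from h import *
to((526,-62.5,183))
crop('top','t15.png',220,120,360,225,5); crop('scene','s15.png',190,120,330,270,4)
for n in("scene","top"): cv2.imwrite(f"pics/{n}9.png",vision.grab_frame(n)[:,:,::-1])
for nm,P in {"jar cap top":(663.5,-15,309),"on":(550.3,-63,202.7),"off":(513.4,-60.3,200.5)}.items():
    print(nm,((proj("scene",P)[0]-[189.5,119.5])*4).round(0),((proj("top",P)[0]-[219.5,119.5])*5).round(0))
E
```

```text
time_s: 19.3
ee_pos: [384.0, -52.1, 355.2]
ee_rot: [-90.0, -0.0, -94.2]
force: [-0.9, -0.4, 0.3]
gripper_width: 0.3
t19.3 pos [384.  -52.1 355.2] rot [-90.   -0.  -94.2] q [-9. -3. 95. -0. 88. 85.] F [-0.9 -0.4  0.3] w 0.3
yaw -94.2 shift cm [-0.02 17.22 14.24] turn 0.0
jar cap top [256. 228.] [377.  77.]
on [184. 276.] [456. 322.]
off [194. 241.] [451. 388.]
```

View pics/t15.png

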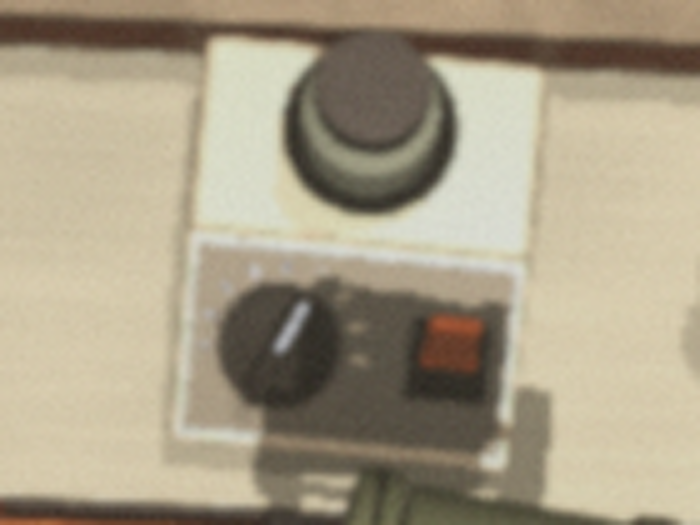

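View pics/scene9.png

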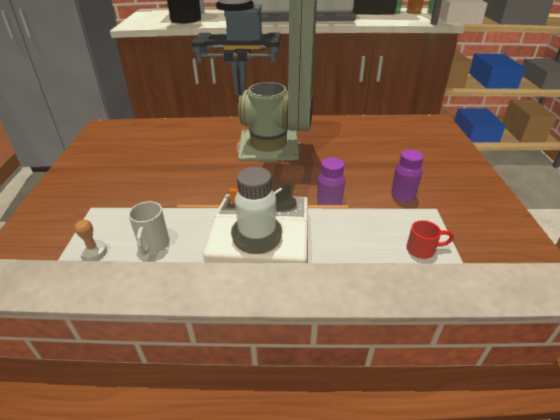

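The paddle tip at (456,325) matches the modelled "on" position (456,322), and the bystanders haven't moved. The cap in the top view is about 2.6 px off my prediction, so I'll check the jar's tilt and position before handing in.

Run:
```python
from h import *
np.set_printoptions(precision=1,suppress=True)
for n,b in(("top",(275,115,320,170)),("scene",(225,165,290,255))):
    im=cv2.imread(f"pics/{n}9.png"); x0,y0,x1,y1=b
    cv2.imwrite(f"pics/{n}9c.png",cv2.resize(im[y0:y1,x0:x1],None,fx=8 if n=="scene" else 10,fy=8 if n=="scene" else 10,interpolation=cv2.INTER_CUBIC))
    def ov(c,bx,by,f,tilt=0):
        im2=cv2.resize(im[y0:y1,x0:x1],None,fx=f,fy=f,interpolation=cv2.INTER_CUBIC)
        for z,r,col in((309,30,(0,0,255)),(277,30,(255,0,255)),(270,38,(0,255,0)),(185,44,(255,255,0))):
            a=np.linspace(0,2*np.pi,80); P=np.c_[bx+r*np.cos(a),by+r*np.sin(a),0*a+z]
            q=((proj(n,P)-[x0-.5,y0-.5])*f).astype(int); cv2.polylines(im2,[q],True,col,1)
        return im2
    cv2.imwrite(f"pics/{n}9o.png",ov(0,662.5,-15,8 if n=="scene" else 10))
```

```text
(no output)
```

View pics/top9o.png

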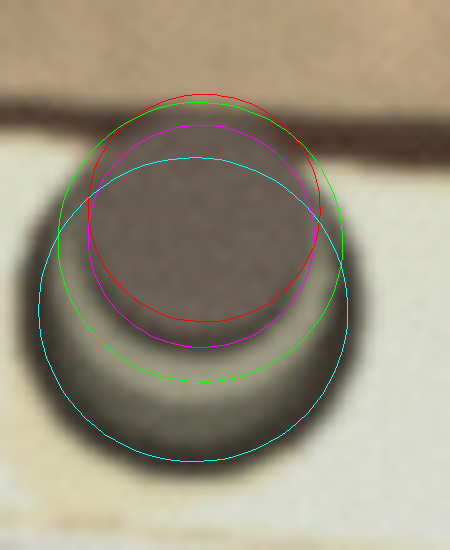

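View pics/scene9o.png

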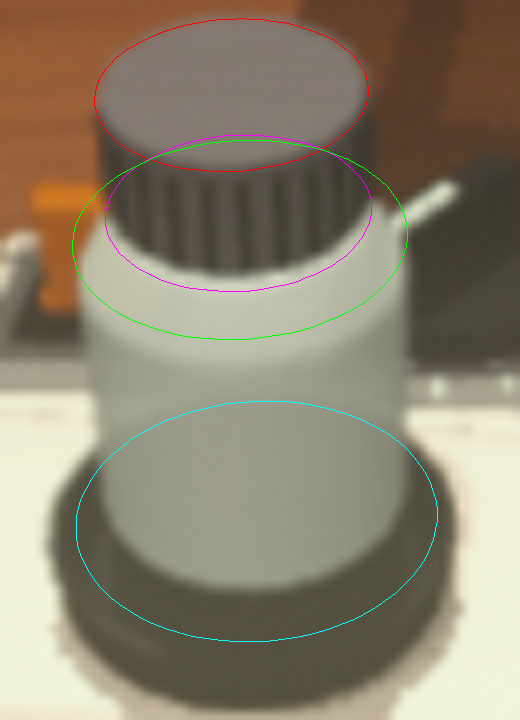

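The overlay shows cap and collar shifted together by about 1 px, which is calibration bias and not tilt. Handing in.

```bash
python3 -c "
from h import *
print(state()['force'].round(1),state()['qvel'].round(2)); print(job.job_done())"
```

```text
[ 0.2 -0.2  0.4] [ 0.    0.24 -0.19  0.1   0.25 -0.05]
the job is handed in; nothing more can be done
None
```

I turned the dial from click 3 to click 5, stood the frosted jar in the socket, and only then pushed the orange paddle to its far stop. The job was handed in at about 19.5 s with the arm clear of everything; it reports no verdict.

What the last checks showed:
- **Dial:** the pointer matched the model of click 5 within about 2 crop pixels after release, and it looked unchanged in the later pictures.
- **Jar:** it touched the socket floor at the predicted height (tool at 284.5 mm against 284.6 mm) and looks upright and centred in the collar.
- **Paddle:** it reached its stop at 15 N, and its tip lies where the "on" position should be, (456,325) against (456,322) in the top crop.
- **Bystanders:** cup, tamper and jug look unmoved in the final scene picture. I compared these by eye only.

**Disagreement:** in the top view the cap first read about 2.6 px (roughly 7 mm) off its predicted spot. In an enlarged overlay the offset was nearer 1 px (about 2.5 mm). The collar was shifted by the same amount, so I took it as calibration bias, not tilt.

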